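Press the back into an upholstery button on the hand press

ROBOT

A 7-joint arm with a two-finger parallel gripper is mounted at the origin on a cart in front of the work surface, level with it; the furniture and walls round the work are solid. World frame = base frame: x ahead of the robot, y to its left, z up, the work surface at z = 0. Lengths are in m, angles in rad, forces in N, time in s.
With the tool pointing down it reaches from about 0.4 to 0.85 m from the base axis. Payload 10.4 kg.
Tool frame: the origin (TCP) lies at the very end of the fingers, on their centre line; the grasp point (between the pads) lies 19 mm behind it (grasp_offset is the distance from the TCP to the grasp point, in m); z points along the fingers, x is the direction in which the jaws open and shut, and the axes are right-handed (so a half turn about z gives the same grasp; the last joint's range is limited). The gripper opens to 87 mm and grips with 3 to 60 N. Pads are 19 mm wide; open, the fingers measure 117 mm over their backs; the gripper's body (75 mm by 190 mm) begins 51 mm behind the grasp point.
Start: joints at [-1.3, 0.332, -0.065, 1.46, 0.022, 1.35, -0.088], TCP at [0.181, 0.598, 0.223] pointing down, gripper open.
Joint ranges: [-2.6, 2.6], [-0.5, 2.12], [-1.47, 1.34], [0.16, 2.42], [-1.27, 4.41], [0.06, 2.06], [-2.6, 2.6]. Speed limits (rad/s): [2.22, 2.22, 2.79, 2.79, 3.14, 3.14, 3.14].

INTERFACE

Orientations are given as a unit quaternion [x, y, z, w].
In Python, from rig import * gives the robot as it stands.
- The arm moves only by the tool apply_moves, never from a script. Its arguments are lists of equal length, an entry for each row: "offset": the shift along the world's x, y, z in cm, a list of three; "dr": the turn, a rotation vector about the world's x, y, z in rad, a list of three; "hand": the opening, from -1 (shut) to 1 (fully open). A call has 1 to 8 rows; each row shifts and turns the commanded pose from where the row before left it; what a row does not reach is not made up. A row lasts 1/12 s, in which the tool goes at most 41.7 mm and 7.16 degrees, less where a joint would pass 70% of its speed; a pose out of reach is approached as far as the arm can. A call with a gripper value outside its range is refused whole. The fingers move at their own pace and stop on an object; the grip force is fixed at half the most. Time passes only in rows, so rows that do not move let the fingers close. It gives the time, the measured TCP pose, the force and the opening at its end, in the units of the state.
- state(): the state, without advancing time (a new reading comes with each control period).
- get_image(name): name is "side" or "top" or "wrist"; returns a dict with "frame" (480x640x3 uint8, red, green, blue), "depth" (480x640 float32, m along the optical axis (not along the pixel's ray), 0 where there is no reading), "camera_matrix" (3x3 intrinsics, pixels), "world_to_cam" (4x4, takes a point from world to camera coordinates). Camera axes: x right, y up, looking along -z (the intrinsics and any distortion apply to the point x, -y, -z); pixel columns grow to the right and rows downward; lengths in m; the calibration is good to about 2 mm. A picture is of the moment at which its call begins.
- finish_job(): hands the job in, once; it reports no verdict.
The state is a dict: "t": time; "qpos": joint angles; "qvel": joint speeds; "joint_efforts": joint torques, N m; "position": TCP position; "orientation": TCP orientation; "force": force on the tool from outside, world axes, zero at the start; "ft_torque": the same for the moment, N m; "finger_gap": finger opening in m.
Only numpy, scipy, OpenCV 4.12 (cv2) and the standard library are available. Lean on these libraries where they do the work, as an engineer would, in place of code of your own. Each camera call takes 0.05 s, during which the arm holds its last target.

TASK

A button lies in the die of the hand press with its back still standing proud. With the fingertips only and gently, push the die slide fully home under the punch, push the lever down until the punch has pressed the button back fully in, let the lever come back up, then push the slide fully out again so that the finished button can be taken. Grip and lift nothing, keep the fingers off the button itself, do not shove the press along the bench, and leave the tray, jar, spool and pliers round it alone.

Things in the scene. Friction and masses are not known exactly. Their poses are not given: they have to be found in the camera images.
- press_base (a point): Hand press for upholstery buttons: grey C-frame (column behind, head above) on a loose plywood board 18 mm thick; 9 kg in all, held by its weight (slides at about 50 N). This point: bench level, below the punch axis. Press axes: x to the press's back, y to its left, z up; offsets below are in them, mm. Board x -85 to 92, y -70 to 85.
- press_head (a point): Centre of the head's underside, on the punch axis, press z 118. Head x -35 to 87, y -38 to 38, z 118 to 216; above it the ram end reaches z 237. Press axes; the press is turned -0.25 to 0.4 rad from facing the robot.
- die_slide (a joint): Flat aluminium bar 40 wide, running along press y in a bed between two steel gibs (bed x -30 to 30, y -55 to 165, gib tops at z 52). Value in m: 0 = fully home, die under the punch, at its stop; grows as it comes out to the left (+y); 0.09 = fully out, at its stop. Starts mostly out. Moves with 2 to 4 N and stays where it is left.
- push_plate (a point): Upright plate on the slide's outer (left) end: push its outer face toward -y (home), its inner face toward +y (out). 44 wide along x, 8 thick along y (rolled top edge 11 thick), z 51 to 99.5. This point is at mid width and thickness, z 85; press x 0, y 150 + slide value. Press axes. Between it and the head nothing stands above z 72.
- die_centre (a point): Centre of the mouth of the round steel die on the slide, 46 outside diameter, rim at z 70; press x 0, y = slide value. Its 32 hole holds the button; the 26 punch enters it only when the slide is home within about 3 mm.
- lever (a joint): Press lever, right of the head, hinged about press y. Value in rad: 0 = up at rest, pointing forward (-x), 0.52 above level; grows as the knob is pushed down. The ram goes down 20 mm per rad and meets the button back near 0.75; near 1.05 the back is fully in and the resistance rises steeply. A spring lifts it when let go. 3 to 7 N at the knob, 8 to 14 N while the button goes in.
- lever_hinge (a point): Axis of the lever's hinge, at press x 22, y -56, z 185. Press axes.
- lever_knob (a point): Centre of the black ball knob, 32 diameter, at the lever's free end, 160 mm from its hinge: z 265 with the lever up, about z 105 when down. Its axes turn with the lever.
- button_back (a joint): Brass button back, 27 diameter, lying on the shell in the die. Value in m: 0 = standing 2 mm proud of the die rim, 0.006 = fully in, 4 mm below the rim. Only the punch may press it (about 30 N); it stays in.
- button_tray: Bystander: small steel tray, 105 x 75 x 20 mm, with finished brass buttons, in front of the slide; origin under its centre.
- tack_jar: Bystander: clear jar of tacks, 60 diameter, 82 high, right of the press; origin under its centre.
- spool_cream: Bystander: cream thread spool standing upright, 48 diameter, 55 high, left of the slide; origin under its centre.
- pliers_red: Bystander: side cutters with red handles lying flat, 171 x 90 x 15 mm, right of the lever; origin under its centre.

How it is judged:
By the outcome, as a careful person would: the job done as asked, in the order asked, and still so for the second after the job is handed in, with the robot touching nothing.
It also fails if it takes over 72 s, if anything falls off the work surface, if the arm or the gripper's body presses on something with over 40 N, if the wrist force passes 120 N, or if a joint passes its speed limit or range.

## Working session

There is one attempt and no reset: what is moved stays moved. The work goes in short steps, Python scripts to look and compute and a tool call to move; the robot and the scene stay as the last step left them, time stands still between calls to the robot, and variables do not carry over. Pictures are saved under pics/ and viewed, and the job is handed in when it is done.

Besides the shell and the picture viewer there is one more tool, called in YAML: its name, and indented under it one key for each argument. apply_moves: Moves the arm, as the interface text tells. Its arguments: {"type":"object","properties":{"offset":{"type":"array","items":{"type":"array","items":{"type":"number"}}},"dr":{"type":"array","items":{"type":"array","items":{"type":"number"}}},"hand":{"type":"array","items":{"type":"number"}}},"required":["offset","dr","hand"]}

```bash
ls; mkdir -p pics; python3 - <<'E'
from rig import *
import cv2, numpy as np, pickle
s=state(); print({k:np.round(v,3).tolist() for k,v in s.items()})
for n in ("side","top","wrist"):
    d=get_image(n); pickle.dump(d,open(f"pics/{n}0.pkl","wb"))
    cv2.imwrite(f"pics/{n}0.png",d["frame"][:,:,::-1])
    print(n,np.round(d["camera_matrix"],1).tolist(),np.round(d["world_to_cam"],3).tolist(), [k for k in d])
E
```

```text
pics
{'t': 0.0, 'qpos': [-1.3, 0.333, -0.065, 1.461, 0.022, 1.35, -0.088], 'qvel': [-0.0, 0.001, -0.0, 0.002, -0.001, 0.0, -0.001], 'joint_efforts': [-0.0, -62.325, 0.025, -38.99, -0.061, 0.04, 0.0], 'position': [0.181, 0.598, 0.222], 'orientation': [0.803, 0.596, -0.001, 0.0], 'force': [0.669, -0.341, 0.278], 'ft_torque': [0.021, 0.048, 0.036], 'finger_gap': 0.087}
side [[503.2, 0.0, 311.8], [0.0, 503.2, 230.6], [0.0, 0.0, 1.0]] [[-0.998, 0.053, -0.021, 0.567], [-0.051, -0.66, 0.749, -0.1], [0.026, 0.749, 0.662, -1.42], [0.0, 0.0, 0.0, 1.0]] ['frame', 'depth', 'camera_matrix', 'world_to_cam']
top [[610.8, 0.0, 319.3], [0.0, 610.8, 233.5], [0.0, 0.0, 1.0]] [[-0.109, -0.994, 0.005, 0.074], [0.855, -0.091, 0.511, -0.563], [-0.508, 0.061, 0.859, -1.493], [0.0, 0.0, 0.0, 1.0]] ['frame', 'depth', 'camera_matrix', 'world_to_cam']
wrist [[343.1, 0.0, 324.2], [0.0, 343.1, 243.8], [0.0, 0.0, 1.0]] [[0.289, 0.957, -0.001, -0.625], [-0.928, 0.279, -0.246, 0.03], [-0.235, 0.072, 0.969, -0.388], [0.0, 0.0, 0.0, 1.0]] ['frame', 'depth', 'camera_matrix', 'world_to_cam']
```

View pics/side0.png

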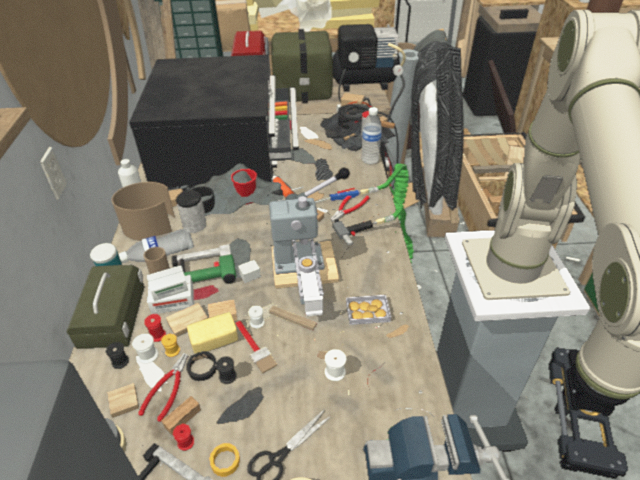

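View pics/top0.png

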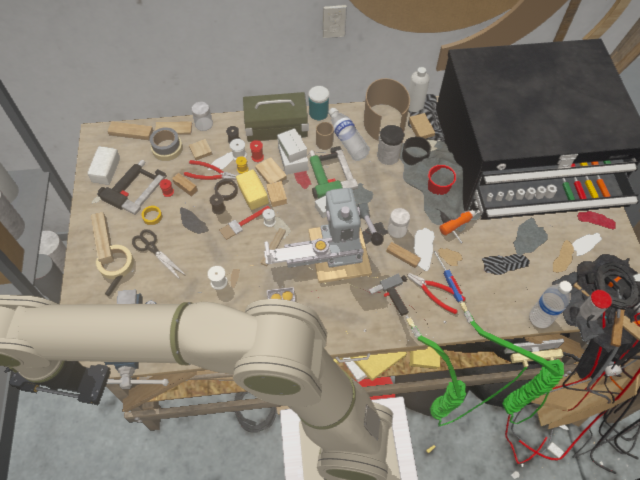

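View pics/wrist0.png

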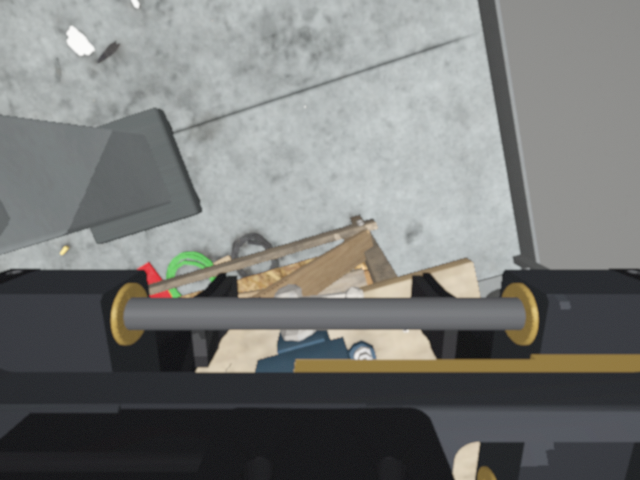

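The side view shows the press at about (295,230), its slide running toward the camera to about (312,295), and the tray at (369,308). The knob is at about (341,174) and the white spool at (335,363). I'll zoom in on these.

```bash
cat > h.py <<'E'
import numpy as np, cv2, pickle
def pts(d,u,v,z=None):
    K=d["camera_matrix"];T=np.linalg.inv(d["world_to_cam"])
    z=d["depth"][v,u] if z is None else z
    c=np.stack([(u-K[0,2])/K[0,0]*z,-(v-K[1,2])/K[1,1]*z,-z*np.ones_like(z)],-1)
    return c@T[:3,:3].T+T[:3,3]
def ray_plane(d,u,v,h):
    K=d["camera_matrix"];T=np.linalg.inv(d["world_to_cam"])
    r=T[:3,:3]@np.array([(u-K[0,2])/K[0,0],-(v-K[1,2])/K[1,1],-1]);o=T[:3,3]
    return o+r*(h-o[2])/r[2]
def proj(d,p):
    K=d["camera_matrix"];c=d["world_to_cam"]@np.append(p,1)
    return K[0,0]*c[0]/-c[2]+K[0,2], K[1,1]*-c[1]/-c[2]+K[1,2]
def cloud(d,box):
    u0,v0,u1,v1=box;v,u=np.mgrid[v0:v1,u0:u1]
    return pts(d,u,v),u,v
E
python3 - <<'E'
from h import *
for n,b in (("side",(235,150,405,390)),("top",(190,160,430,320))):
    d=pickle.load(open(f"pics/{n}0.pkl","rb"));u0,v0,u1,v1=b
    f=d["frame"][v0:v1,u0:u1,::-1]; k=min(800/(u1-u0),600/(v1-v0))
    cv2.imwrite(f"pics/{n}0z.png",cv2.resize(f,None,fx=k,fy=k,interpolation=cv2.INTER_CUBIC)); print(n,k)
    dd=d["depth"]; print((dd==0).mean())
    for (u,v) in ([(295,205),(307,263),(341,174),(369,308),(335,355),(313,290),(297,230)] if n=="side" else [(343,200),(320,246),(376,239),(280,294),(217,275),(268,252),(399,222)]):
        print((u,v),np.round(pts(d,np.array(u),np.array(v)),3))
E
```

```text
side 2.5
0.0133203125
(295, 205) [ 0.604 -0.056  0.214]
(307, 263) [0.58  0.013 0.069]
(341, 174) [ 0.48  -0.104  0.271]
(369, 308) [0.428 0.141 0.022]
(335, 355) [0.529 0.295 0.05 ]
(313, 290) [0.568 0.092 0.048]
(297, 230) [ 0.602 -0.02   0.159]
top 3.3333333333333335
0.00400390625
(343, 200) [ 0.626 -0.056  0.219]
(320, 246) [0.578 0.01  0.067]
(376, 239) [ 0.465 -0.115  0.277]
(280, 294) [0.468 0.134 0.009]
(217, 275) [0.522 0.303 0.056]
(268, 252) [0.56  0.156 0.092]
(399, 222) [ 0.623 -0.223  0.084]
```

View pics/side0z.png

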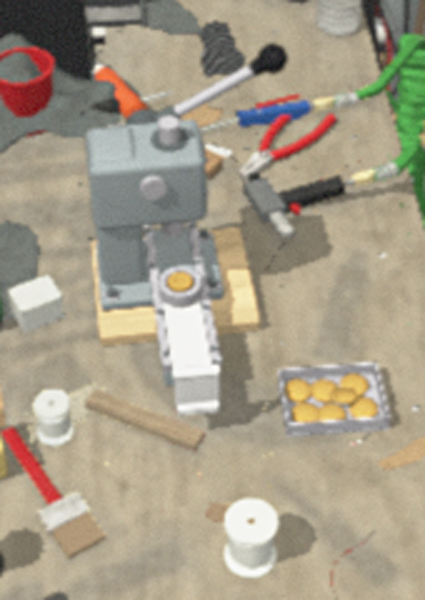

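View pics/top0z.png

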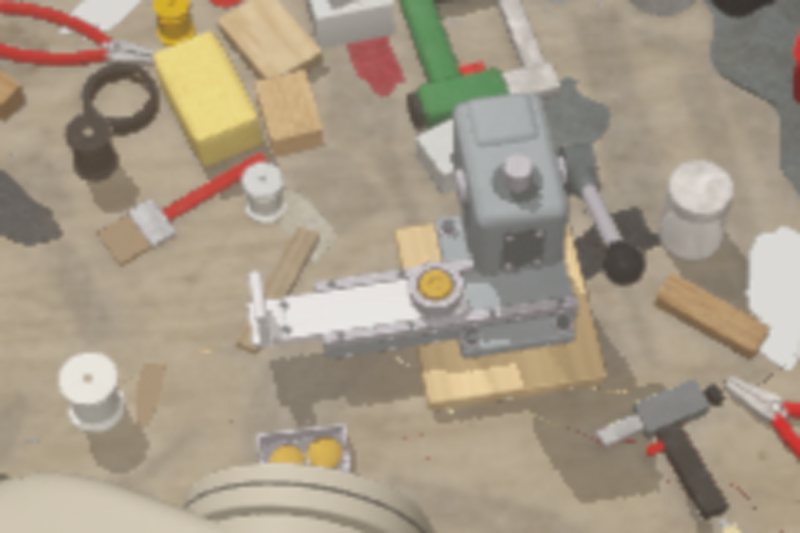

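```bash
python3 - <<'E'
from h import *
for n,b in (("side",(235,150,405,390)),("top",(190,160,430,320))):
    d=pickle.load(open(f"pics/{n}0.pkl","rb"))
    P,u,v=cloud(d,b); X,Y,Z=P[...,0],P[...,1],P[...,2]
    f=d["frame"][b[1]:b[3],b[0]:b[2]].astype(int)
    m=(abs(Z-.216)<.012)&(X>.5)&(X<.75)&(abs(Y+.05)<.1)
    q=P[m][:,:2].astype(np.float32)*1000; print(n,"head top",cv2.minAreaRect(q),len(q),np.median(Z[m]))
    m=(abs(Z-.097)<.006)&(X>.5)&(X<.62)&(Y>.1)&(Y<.2)
    print("plate top",cv2.minAreaRect(P[m][:,:2].astype(np.float32)*1000),m.sum(),P[m].mean(0))
    hsv=cv2.cvtColor(d["frame"][b[1]:b[3],b[0]:b[2]],cv2.COLOR_RGB2HSV)
    m=(hsv[...,0]>12)&(hsv[...,0]<28)&(hsv[...,1]>140)&(abs(X-.578)<.03)&(abs(Y-.012)<.03)&(Z>.05)
    print("brass",m.sum(),u[m].mean(),v[m].mean(),ray_plane(d,u[m].mean(),v[m].mean(),.072),np.median(Z[m]))
    m=(f.max(-1)<70)&(Z>.22)&(X<.55)
    uu,vv=u[m],v[m]
    print("knob",m.sum(),(uu.min()+uu.max())/2,(vv.min()+vv.max())/2,ray_plane(d,(uu.min()+uu.max())/2,(vv.min()+vv.max())/2,.265))
    m=(abs(Z-.018)<.006)&(X>.46)&(X<.72)&(Y>-.2)&(Y<.06)&(f[...,0]-f[...,2]>40)
    print("board",cv2.minAreaRect(P[m][:,:2].astype(np.float32)*1000),m.sum())
    # plate-outer/inner etc; slide top white
    m=(abs(Z-.052)<.012)&(X>.52)&(X<.64)&(Y>.03)&(Y<.2)&(f.min(-1)>190)
    c=P[m];c0=c.mean(0);w=np.linalg.svd(c[:,:2]-c0[:2],full_matrices=False)[2][0]; print("slide",m.sum(),c0,w,np.arctan2(-w[0],w[1]))
E
```

```text
side head top ((597.0271606445312, -65.3644790649414), (151.82998657226562, 105.29489135742188), 3.539134979248047) 946 0.21270745858246992
plate top ((571.2342529296875, 158.67556762695312), (14.78095817565918, 43.867523193359375), 87.81332397460938) 76 [0.57237553 0.16059193 0.0954826 ]
brass 36 306.75 262.47222222222223 [0.5804375  0.01424429 0.072     ] 0.0699451935982005
knob 104 342.0 173.5 [ 0.47671054 -0.11452922  0.265     ]
board ((588.3683471679688, -44.12934875488281), (177.2106170654297, 159.33750915527344), 3.386857271194458) 781
slide 543 [0.57626487 0.08335729 0.04948901] [-0.07110096  0.99746912] 0.07116100370278201
top head top ((600.3423461914062, -68.89600372314453), (137.978271484375, 106.11676025390625), 4.362273216247559) 1147 0.21438570188085437
plate top ((570.38427734375, 158.08355712890625), (50.96814727783203, 10.870677947998047), 4.297699451446533) 46 [0.56901819 0.15821295 0.09740171]
brass 51 320.0 245.0 [0.57831855 0.00955423 0.072     ] 0.07362146461647967
knob 8 393.0 202.5 [ 0.57400888 -0.17717941  0.265     ]
board ((586.312744140625, -84.5181884765625), (181.5942840576172, 228.0477294921875), 3.6128337383270264) 933
slide 536 [0.57446552 0.08858611 0.05170942] [-0.06482553  0.99789661] 0.06487101565652183
```

```bash
python3 - <<'E'
from h import *
D={n:pickle.load(open(f"pics/{n}0.pkl","rb")) for n in("side","top")}
for n,b in (("side",(325,160,360,190)),("top",(365,225,390,250))):
    d=D[n];P,u,v=cloud(d,b);f=d["frame"][b[1]:b[3],b[0]:b[2]]
    m=(f.max(-1)<75)&(P[...,2]>.23)&(P[...,0]<.52); p=P[m]
    A=np.c_[2*p,np.ones(len(p))];s=np.linalg.lstsq(A,(p**2).sum(1),rcond=None)[0]
    print(n,m.sum(),"sphere",s[:3],np.sqrt(s[3]+s[:3]@s[:3]),u[m].mean(),v[m].mean(),ray_plane(d,u[m].mean(),v[m].mean(),.265))
d=D["side"];P,u,v=cloud(d,(360,400,560,480));Z=P[...,2];X=P[...,0];Y=P[...,1]
m=(Z>.03)&(X>.1)&(X<.6)&(Y>.3)&(Y<.6);m&=Z<.4
print("vise",P[m].min(0),P[m].max(0))
th=.063;R=np.array([[np.cos(th),-np.sin(th)],[np.sin(th),np.cos(th)]])
for base in ([.5835,-.0515],):
  for nm,q,z in (("knob",(-117,-56),.265),("head0",(-35,38),.216),("head1",(-35,-38),.216),("plateT",(0,213),.0995),("die",(0,63),.07),("b0",(-85,85),.018),("b1",(-85,-70),.018)):
    w=np.array(base)+R@np.array(q)/1000
    print(nm,w.round(4),[np.round(proj(D[n],[*w,z]),1).tolist() for n in D])
E
```

```text
side 106 sphere [ 0.47502929 -0.11592283  0.26382548] 0.014183189406969733 342.4339622641509 173.6320754716981 [ 0.47563828 -0.11383856  0.265     ]
top 76 sphere [ 0.46836863 -0.11660343  0.2734713 ] 0.011610459454364792 376.5 238.71052631578948 [ 0.47216036 -0.1181739   0.265     ]
vise [0.17420424 0.47261786 0.03013847] [0.49263179 0.59996941 0.30832438]
knob [ 0.4703 -0.1148] [[344.4, 173.3], [375.3, 239.5]]
head0 [ 0.5462 -0.0158] [[318.1, 213.2], [331.4, 227.3]]
head1 [ 0.551  -0.0916] [[314.5, 195.1], [360.1, 223.1]]
plateT [0.5701 0.1611] [[313.5, 297.1], [265.9, 247.7]]
die [0.5795 0.0114] [[307.1, 262.2], [319.3, 245.0]]
b0 [0.4933 0.028 ] [[339.4, 278.3], [316.7, 281.1]]
b1 [ 0.5031 -0.1267] [[331.2, 240.3], [370.3, 272.8]]
```

apply_moves:
  offset:
    - [0, 0, 3]
    - [0, 0, 3]
    - [2, -2, 2]
    - [2.5, -2.5, 0]
    - [2.5, -2.5, 0]
    - [2.5, -2.5, 0]
    - [2.5, -2.5, 0]
    - [2.5, -2.5, 0]
  dr:
    - [0, 0, 0]
    - [0, 0, 0]
    - [0, 0, -0.12]
    - [0, 0, -0.12]
    - [0, 0, -0.12]
    - [0, 0, -0.12]
    - [0, 0, -0.12]
    - [0, 0, -0.12]
  hand: [-1, -1, -1, -1, -1, -1, -1, -1]

```text
t: 0.82
position: [0.3269, 0.4517, 0.3025]
orientation: [0.962, 0.272, -0.0, -0.0]
force: [0.3, 0.0, -0.4]
finger_gap: 0.0417
```

apply_moves:
  offset:
    - [2.8, -2.8, 0]
    - [2.8, -2.8, 0]
    - [2.8, -2.8, 0]
    - [2.8, -2.8, 0]
    - [2.8, -2.8, 0]
    - [2.8, -2.8, 0]
    - [2.8, -2.8, -1]
    - [2.8, -2.8, -1]
  dr:
    - [0, 0, -0.12]
    - [0, 0, -0.12]
    - [0, 0, -0.12]
    - [0, 0, -0.12]
    - [0, 0, 0]
    - [0, 0, 0]
    - [0, 0, 0]
    - [0, 0, 0]
  hand: [-1, -1, -1, -1, -1, -1, -1, -1]

```text
t: 1.48
position: [0.5513, 0.2278, 0.2828]
orientation: [0.999, 0.039, 0.001, -0.0]
force: [0.2, 2.1, 0.1]
finger_gap: 0.0007
```

apply_moves:
  offset:
    - [1.8, -2.8, -2]
    - [0, 0, -3.5]
    - [0, 0, -3.5]
    - [0, 0, -3.5]
    - [0, 0, -3]
    - [0, 0, -2.5]
    - [0, 0, -2.3]
    - [0, 0, 0]
  dr:
    - [0, 0, -0.015]
    - [0, 0, 0]
    - [0, 0, 0]
    - [0, 0, 0]
    - [0, 0, 0]
    - [0, 0, 0]
    - [0, 0, 0]
    - [0, 0, 0]
  hand: [-1, -1, -1, -1, -1, -1, -1, -1]

```text
t: 2.15
position: [0.5649, 0.2002, 0.0746]
orientation: [1.0, 0.031, -0.003, 0.002]
force: [-0.9, -0.4, -1.5]
finger_gap: 0.0003
```

```bash
cat > look.py <<'E'
import sys
from rig import *
from h import *
tag=sys.argv[1]; s=state(); print({k:np.round(s[k],4).tolist() for k in("t","position","orientation","force","qpos")})
B={"side":(235,150,405,390),"top":(190,160,430,320),"wrist":(0,0,640,480)}
for n in sys.argv[2:]:
    d=get_image(n); pickle.dump(d,open(f"pics/{n}{tag}.pkl","wb"));u0,v0,u1,v1=B[n]
    f=d["frame"][v0:v1,u0:u1,::-1]; k=min(800/(u1-u0),600/(v1-v0))
    cv2.imwrite(f"pics/{n}{tag}.png",cv2.resize(f,None,fx=k,fy=k,interpolation=cv2.INTER_CUBIC))
E
python3 look.py 1 side top wrist
```

```text
{'t': 2.15, 'position': [0.5649, 0.2002, 0.0746], 'orientation': [0.9995, 0.0311, -0.0035, 0.0017], 'force': [-0.9205, -0.3609, -1.5384], 'qpos': [-0.716, 0.4185, 0.372, 1.7081, -0.1697, 1.0547, -0.2258]}
```

View pics/side1.png

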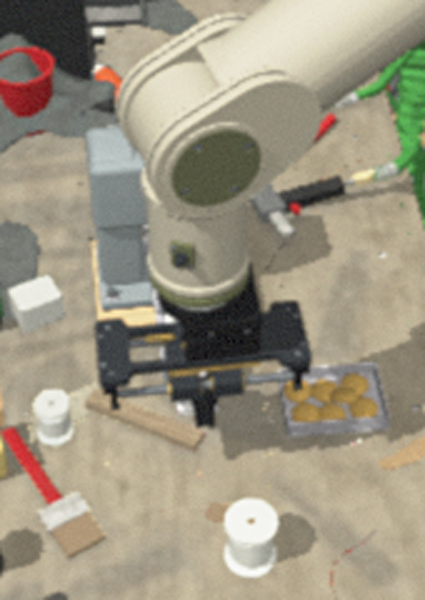

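View pics/top1.png

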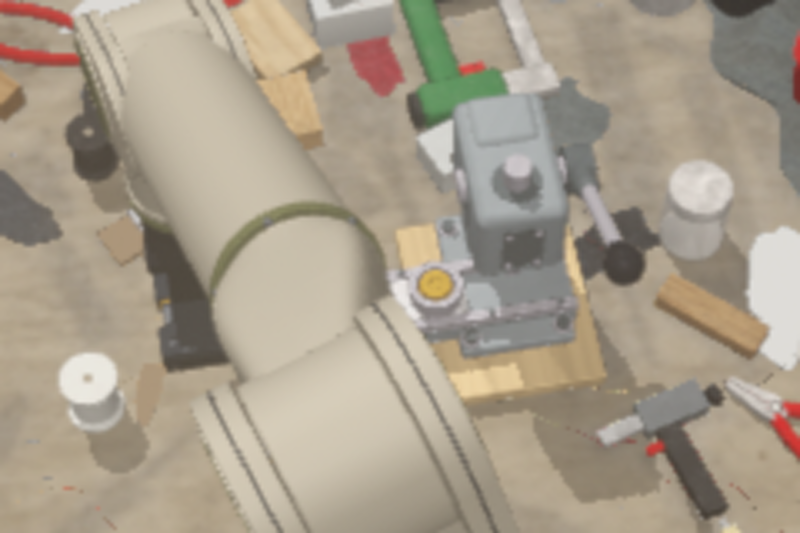

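View pics/wrist1.png

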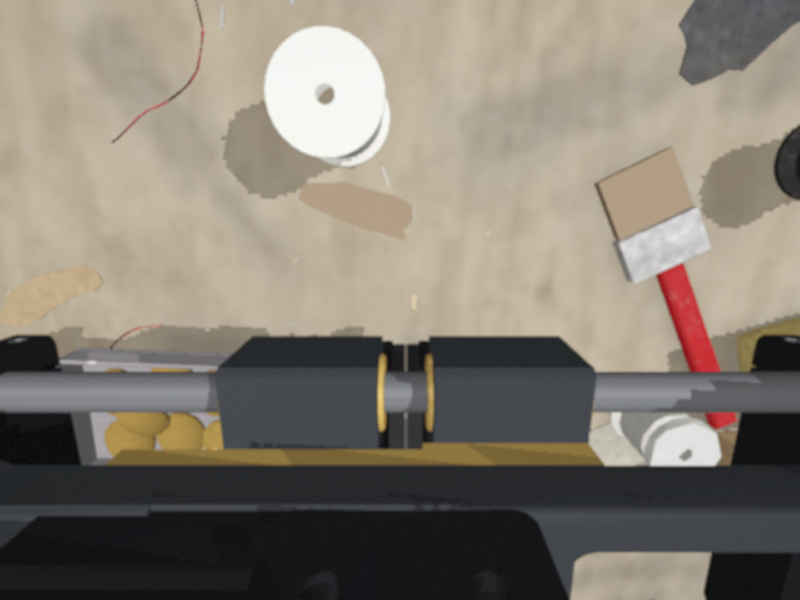

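The fingertips hang just outside the plate and clear of everything. I'll start a gentle push home.

apply_moves:
  offset:
    - [0.2, -0.5, 0.5]
    - [0, -0.6, 0]
    - [0, -0.6, 0]
    - [0, -0.6, 0]
    - [0, -0.6, 0]
    - [0, -0.6, 0]
    - [0, -0.6, 0]
    - [0, -0.6, 0]
  dr:
    - [0, 0, 0]
    - [0, 0, 0]
    - [0, 0, 0]
    - [0, 0, 0]
    - [0, 0, 0]
    - [0, 0, 0]
    - [0, 0, 0]
    - [0, 0, 0]
  hand: [-1, -1, -1, -1, -1, -1, -1, -1]

```text
t: 2.97
position: [0.5703, 0.1542, 0.0849]
orientation: [1.0, 0.031, 0.001, -0.0]
force: [1.7, 3.3, 1.3]
finger_gap: 0.0006
```

apply_moves:
  offset:
    - [0, -0.6, -0.2]
    - [0, -0.6, 0]
    - [0.1, -0.6, 0]
    - [0, -0.6, 0]
    - [0, -0.4, 0]
    - [0, -0.4, 0]
  dr:
    - [0, 0, 0]
    - [0, 0, 0]
    - [0, 0, 0]
    - [0, 0, 0]
    - [0, 0, 0]
    - [0, 0, 0]
  hand: [-1, -1, -1, -1, -1, -1]

```text
t: 3.47
position: [0.571, 0.1216, 0.0824]
orientation: [1.0, 0.031, 0.0, 0.0]
force: [2.2, 3.2, -0.6]
finger_gap: 0.0006
```

apply_moves:
  offset:
    - [0, -0.3, 0]
    - [0, -0.2, 0]
    - [0, -0.2, 0]
  dr:
    - [0, 0, 0]
    - [0, 0, 0]
    - [0, 0, 0]
  hand: [-1, -1, -1]

```text
t: 3.72
position: [0.571, 0.1151, 0.0825]
orientation: [1.0, 0.031, 0.0, -0.0]
force: [2.9, 2.6, -0.1]
finger_gap: 0.0002
```

apply_moves:
  offset:
    - [0, -0.1, 0]
    - [0, -0.1, 0]
    - [0, -0.1, 0]
  dr:
    - [0, 0, 0]
    - [0, 0, 0]
    - [0, 0, 0]
  hand: [-1, -1, -1]

```text
t: 3.97
position: [0.571, 0.1124, 0.0826]
orientation: [1.0, 0.031, 0.0, -0.0]
force: [1.7, 3.5, -1.4]
finger_gap: 0.0007
```

apply_moves:
  offset:
    - [0, -0.1, 0]
    - [0, -0.1, 0]
  dr:
    - [0, 0, 0]
    - [0, 0, 0]
  hand: [-1, -1]

```text
t: 4.13
position: [0.571, 0.1103, 0.0826]
orientation: [1.0, 0.031, 0.0, -0.0]
force: [1.7, 3.9, -0.2]
finger_gap: 0.0005
```

apply_moves:
  offset:
    - [0, -0.1, 0]
    - [0, -0.1, 0]
  dr:
    - [0, 0, 0]
    - [0, 0, 0]
  hand: [-1, -1]

```text
t: 4.3
position: [0.571, 0.1099, 0.0827]
orientation: [1.0, 0.032, 0.0, -0.001]
force: [2.6, 9.3, -1.8]
finger_gap: 0.0007
```

apply_moves:
  offset:
    - [0, -0.1, 0]
    - [0, -0.1, 0]
  dr:
    - [0, 0, 0]
    - [0, 0, 0]
  hand: [-1, -1]

```text
t: 4.47
position: [0.571, 0.1097, 0.0828]
orientation: [0.999, 0.032, 0.0, -0.002]
force: [2.9, 15.4, -1.6]
finger_gap: 0.0006
```

It hit the stop: the force rose from 4 to 15 N while the tip stayed at y≈0.110. I'll back off and go to the lever.

apply_moves:
  offset:
    - [0, 1.0, 0]
    - [0, 2, 0]
    - [0, 1, 2]
    - [0, 0, 4]
    - [0, 0, 4]
    - [0, 0, 4]
    - [0, 0, 4]
    - [0, 0, 4]
  dr:
    - [0, 0, 0]
    - [0, 0, 0]
    - [0, 0, 0]
    - [0, 0, 0]
    - [0, 0, 0]
    - [0, 0, -0.12]
    - [0, 0, -0.12]
    - [0, 0, -0.12]
  hand: [-1, -1, -1, -1, -1, -1, -1, -1]

```text
t: 5.13
position: [0.5703, 0.1452, 0.3044]
orientation: [0.988, -0.152, -0.0, 0.001]
force: [1.3, 0.2, 0.5]
finger_gap: 0.0006
```

apply_moves:
  offset:
    - [0, -1, 2]
    - [-1, -2, 1]
    - [-1, -3, 0]
    - [-1, -3, 0]
    - [-1, -3, 0]
    - [-1, -3, 0]
    - [-1, -3, 0]
    - [-1, -3, 0]
  dr:
    - [0, 0, -0.12]
    - [0, 0, -0.12]
    - [0, 0, -0.12]
    - [0, 0, -0.12]
    - [0, 0, -0.12]
    - [0, 0, -0.12]
    - [0, 0, -0.12]
    - [0, 0, -0.12]
  hand: [-1, -1, -1, -1, -1, -1, -1, -1]

```text
t: 5.8
position: [0.4997, -0.0657, 0.3323]
orientation: [0.807, -0.591, -0.0, 0.001]
force: [0.9, 0.0, 1.3]
finger_gap: 0.0003
```

```bash
python3 look.py 2 side top
```

```text
{'t': 5.8, 'position': [0.4997, -0.0657, 0.3323], 'orientation': [0.8066, -0.5911, -0.0003, 0.0006], 'force': [0.92, 0.0261, 1.2841], 'qpos': [-0.6222, -0.0009, 0.6708, 1.6177, 0.0012, 1.5259, -1.2164]}
```

View pics/side2.png

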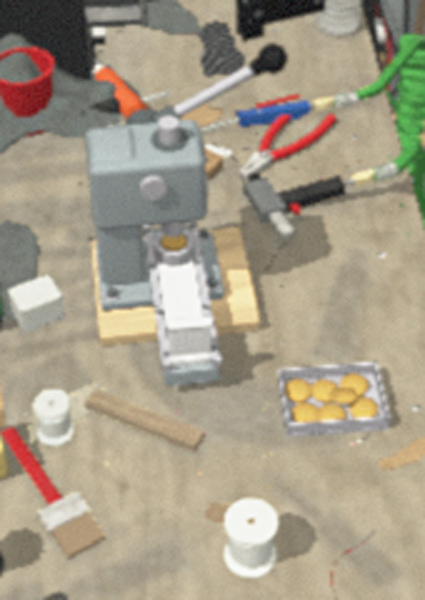

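View pics/top2.png

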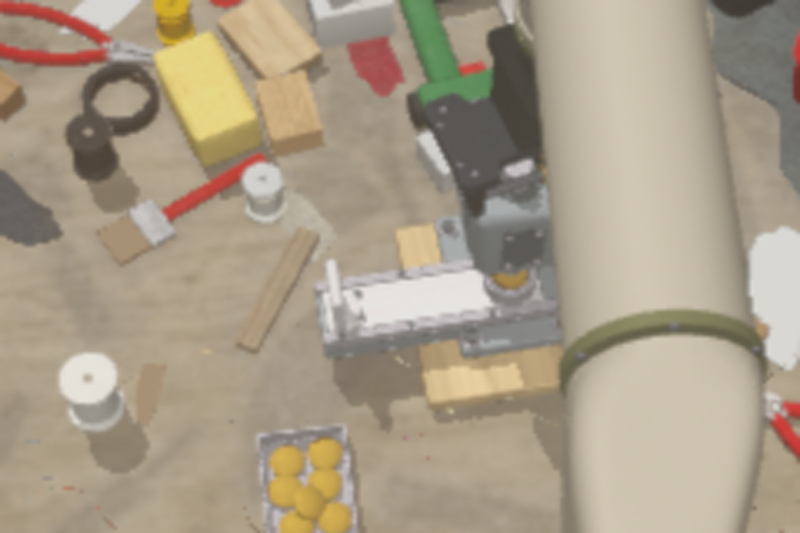

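```bash
python3 - <<'E'
from h import *
th=.063;R=np.array([[np.cos(th),-np.sin(th)],[np.sin(th),np.cos(th)]])
for n,b in (("side",(290,260,340,310)),("top",(270,210,320,290))):
    for t in ("0","2"):
        d=pickle.load(open(f"pics/{n}{t}.pkl","rb")); P,u,v=cloud(d,(235,150,405,390) if n=="side" else (190,160,430,320)); X,Y,Z=np.moveaxis(P,-1,0)
        m=(abs(Z-.096)<.006)&(X>.5)&(X<.62)&(Y>.06)&(Y<.2)
        print(n,t,m.sum(),(P[m][:,:2].mean(0)-[.5835,-.0515])@R)
    f0,f2=[pickle.load(open(f"pics/{n}{t}.pkl","rb"))["frame"].astype(np.float32).mean(-1) for t in "02"]
    c=(slice(255,285),slice(310,340)) if n=="top" else (slice(180,220),slice(268,320))
    print("shift",cv2.phaseCorrelate(f0[c].copy(),f2[c].copy()))
E
```

```text
side 0 78 [0.00235758 0.21243861]
side 2 64 [0.00068541 0.14878313]
shift ((-0.07639809293011268, -0.015971741752039748), 0.9687759772494987)
top 0 44 [-0.00210263  0.21029256]
top 2 47 [-0.00258337  0.14570062]
shift ((-0.062255856600321735, 0.0661534718584722), 0.8259101419978672)
```

```bash
python3 - <<'E'
from h import *
from scipy.spatial.transform import Rotation as Ro
d=pickle.load(open("pics/wrist1.pkl","rb"));T=np.linalg.inv(d["world_to_cam"])
R=Ro.from_quat([0.9995,0.0311,-0.0035,0.0017]).as_matrix()
print(R.T@(T[:3,3]-np.array([.5649,.2002,.0746])), R.T@T[:3,2])
E
```

```text
[ 0.00163296 -0.06754049 -0.1660026 ] [-0.00638568 -0.24305715 -0.96999095]
```

apply_moves:
  offset:
    - [-1.4, -2.4, 0]
    - [-1.4, -2.4, 0]
    - [0, 0, -1.5]
    - [0, 0, -1.5]
    - [0, 0, -1]
    - [0, 0, 0]
  dr:
    - [0, 0, -0.12]
    - [0, 0, -0.12]
    - [0, 0, 0]
    - [0, 0, 0]
    - [0, 0, 0]
    - [0, 0, 0]
  hand: [-1, -1, -1, -1, -1, -1]

```text
t: 6.4
position: [0.4719, -0.1116, 0.2906]
orientation: [0.733, -0.681, -0.001, 0.001]
force: [0.5, 0.7, 0.5]
finger_gap: 0.0004
```

```bash
sed -i 's/"side":(235,150,405,390)/"side":(235,90,405,330)/' look.py; python3 look.py 3 side
```

```text
{'t': 6.4, 'position': [0.4719, -0.1116, 0.2906], 'orientation': [0.7325, -0.6807, -0.0012, 0.0014], 'force': [0.5239, 0.6701, 0.5331], 'qpos': [-0.5799, -0.0492, 0.703, 1.7374, 0.033, 1.4454, -1.3792]}
```

View pics/side3.png

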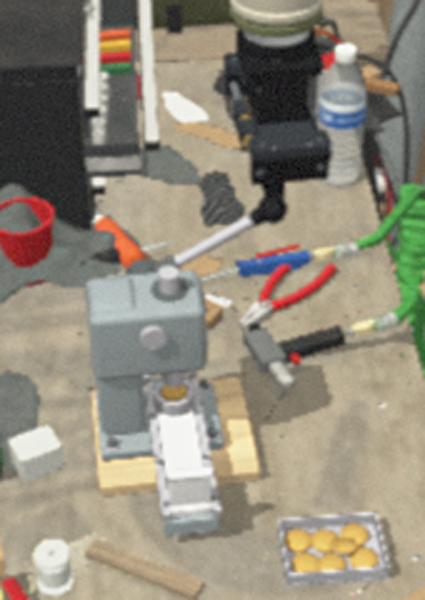

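The fingertip sits right over the knob, at about (272,190) in the crop. I'll push down along the arc.

apply_moves:
  offset:
    - [0, -0.2, -0.9]
    - [-0.3, -0.1, -0.8]
    - [-0.4, 0, -0.8]
    - [-0.4, 0, -0.8]
    - [-0.3, 0, -0.8]
    - [-0.3, 0, -0.8]
    - [-0.2, 0, -0.8]
  dr:
    - [0, 0, 0]
    - [0, 0, 0]
    - [0, 0, 0]
    - [0, 0, 0]
    - [0, 0, 0]
    - [0, 0, 0]
    - [0, 0, 0]
  hand: [-1, -1, -1, -1, -1, -1, -1]

```text
t: 7.03
position: [0.4532, -0.1154, 0.2354]
orientation: [0.732, -0.681, -0.0, 0.0]
force: [-4.1, -0.7, 6.2]
finger_gap: 0.0004
```

apply_moves:
  offset:
    - [-0.2, 0, -0.8]
    - [-0.1, 0, -0.8]
    - [-0.1, 0, -0.8]
    - [0, 0, -0.8]
    - [0, 0, -0.8]
    - [0.1, 0, -0.8]
    - [0.1, 0, -0.8]
    - [0.2, 0, -0.8]
  dr:
    - [0, 0, 0]
    - [0, 0, 0]
    - [0, 0, 0]
    - [0, 0, 0]
    - [0, 0, 0]
    - [0, 0, 0]
    - [0, 0, 0]
    - [0, 0, 0]
  hand: [-1, -1, -1, -1, -1, -1, -1, -1]

```text
t: 7.7
position: [0.4533, -0.115, 0.1712]
orientation: [0.732, -0.681, -0.0, 0.0]
force: [-3.8, 0.6, 6.4]
finger_gap: 0.0002
```

apply_moves:
  offset:
    - [0.1, 0, -0.6]
    - [0.1, 0, -0.6]
    - [0.1, 0, -0.6]
    - [0.2, 0, -0.6]
    - [0.2, 0, -0.6]
  dr:
    - [0, 0, 0]
    - [0, 0, 0]
    - [0, 0, 0]
    - [0, 0, 0]
    - [0, 0, 0]
  hand: [-1, -1, -1, -1, -1]

```text
t: 8.12
position: [0.46, -0.1148, 0.1413]
orientation: [0.732, -0.681, -0.001, 0.001]
force: [-7.0, 1.3, 8.8]
finger_gap: 0.0008
```

apply_moves:
  offset:
    - [0.2, 0, -0.5]
    - [0.2, 0, -0.5]
    - [0.2, 0, -0.5]
  dr:
    - [0, 0, 0]
    - [0, 0, 0]
    - [0, 0, 0]
  hand: [-1, -1, -1]

```text
t: 8.37
position: [0.466, -0.1146, 0.1263]
orientation: [0.732, -0.681, -0.001, 0.001]
force: [-6.6, 0.8, 9.3]
finger_gap: 0.0008
```

apply_moves:
  offset:
    - [0.2, 0, -0.4]
    - [0.2, 0, -0.3]
  dr:
    - [0, 0, 0]
    - [0, 0, 0]
  hand: [-1, -1]

```text
t: 8.53
position: [0.4699, -0.1146, 0.1191]
orientation: [0.732, -0.681, -0.001, 0.001]
force: [-6.0, 1.8, 10.6]
finger_gap: 0.0001
```

apply_moves:
  offset:
    - [0.1, 0, -0.2]
    - [0.1, 0, -0.2]
  dr:
    - [0, 0, 0]
    - [0, 0, 0]
  hand: [-1, -1]

```text
t: 8.7
position: [0.4719, -0.1145, 0.1155]
orientation: [0.732, -0.681, -0.001, 0.001]
force: [-9.8, 2.8, 14.3]
finger_gap: 0.0006
```

apply_moves:
  offset:
    - [0.1, 0, -0.2]
    - [0, 0, -0.1]
  dr:
    - [0, 0, 0]
    - [0, 0, 0]
  hand: [-1, -1]

```text
t: 8.87
position: [0.4732, -0.1144, 0.1129]
orientation: [0.732, -0.681, -0.001, 0.0]
force: [-9.5, 4.1, 18.9]
finger_gap: 0.0005
```

apply_moves:
  offset:
    - [0.1, 0, -0.2]
    - [0, 0, -0.1]
    - [0, 0, 0]
  dr:
    - [0, 0, 0]
    - [0, 0, 0]
    - [0, 0, 0]
  hand: [-1, -1, -1]

```text
t: 9.12
position: [0.4745, -0.1143, 0.1104]
orientation: [0.732, -0.681, -0.001, -0.0]
force: [-11.9, 4.1, 23.2]
finger_gap: 0.0003
```

The resistance rose steeply past φ≈1.05, to 23 N. I'll let the lever back up under control along the same arc.

apply_moves:
  offset:
    - [-0.3, 0, 0.8]
    - [-0.4, 0, 1.0]
    - [-0.5, 0, 1.2]
    - [-0.5, 0, 1.2]
    - [-0.4, 0, 1.2]
    - [-0.3, 0, 1.2]
    - [-0.2, 0, 1.2]
    - [-0.1, 0, 1.2]
  dr:
    - [0, 0, 0]
    - [0, 0, 0]
    - [0, 0, 0]
    - [0, 0, 0]
    - [0, 0, 0]
    - [0, 0, 0]
    - [0, 0, 0]
    - [0, 0, 0]
  hand: [-1, -1, -1, -1, -1, -1, -1, -1]

```text
t: 9.78
position: [0.4491, -0.1148, 0.2011]
orientation: [0.732, -0.681, 0.001, -0.001]
force: [2.9, -0.4, 4.0]
finger_gap: 0.0003
```

apply_moves:
  offset:
    - [0.1, 0, 1.2]
    - [0.1, 0, 1.2]
    - [0.2, 0, 1.2]
    - [0.3, 0, 1.2]
    - [0.4, 0, 1.2]
    - [0.5, 0, 1.2]
    - [0.5, 0, 1.0]
    - [0.1, 0, 1.0]
  dr:
    - [0, 0, 0]
    - [0, 0, 0]
    - [0, 0, 0]
    - [0, 0, 0]
    - [0, 0, 0]
    - [0, 0, 0]
    - [0, 0, 0]
    - [0, 0, 0]
  hand: [-1, -1, -1, -1, -1, -1, -1, -1]

```text
t: 10.45
position: [0.4706, -0.1147, 0.2921]
orientation: [0.733, -0.681, 0.0, 0.0]
force: [0.7, -0.5, -0.7]
finger_gap: 0.0004
```

apply_moves:
  offset:
    - [0, 0, 2]
    - [0, 0, 2]
    - [0, 0, 2]
    - [0, 0, 0]
  dr:
    - [0, 0, 0]
    - [0, 0, 0]
    - [0, 0, 0]
    - [0, 0, 0]
  hand: [-1, -1, -1, -1]

```text
t: 10.78
position: [0.4708, -0.1152, 0.3548]
orientation: [0.732, -0.681, 0.002, -0.001]
force: [0.0, 0.1, -0.2]
finger_gap: 0.0005
```

```bash
python3 look.py 4 side top; python3 - <<'E'
from h import *
for n,c in (("top",(slice(255,285),slice(310,340))),("side",(slice(180,220),slice(268,320)))):
    f0,f2=[pickle.load(open(f"pics/{n}{t}.pkl","rb"))["frame"].astype(np.float32).mean(-1) for t in "24"]
    print("shift",cv2.phaseCorrelate(f0[c].copy(),f2[c].copy()))
E
```

```text
{'t': 10.7833, 'position': [0.4708, -0.1152, 0.3548], 'orientation': [0.7323, -0.681, 0.0016, -0.0014], 'force': [0.0228, 0.0673, -0.1848], 'qpos': [-0.5896, -0.0723, 0.7039, 1.6216, 0.0464, 1.571, -1.3851]}
shift ((-0.012646629989898628, -0.0203400172962116), 1.001386680205663)
shift ((0.0628235460335489, 0.028984389749538764), 0.9749321947495143)
```

View pics/side4.png

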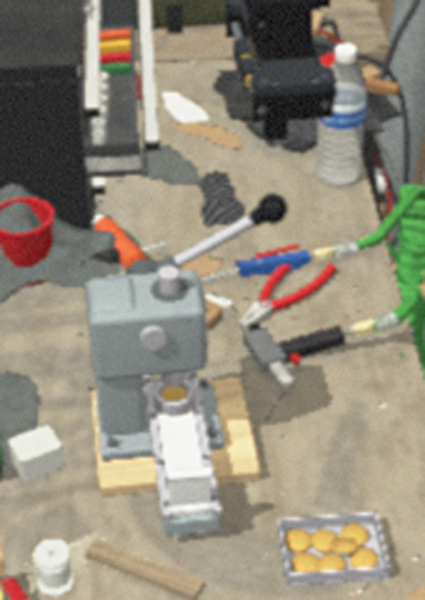

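View pics/top4.png

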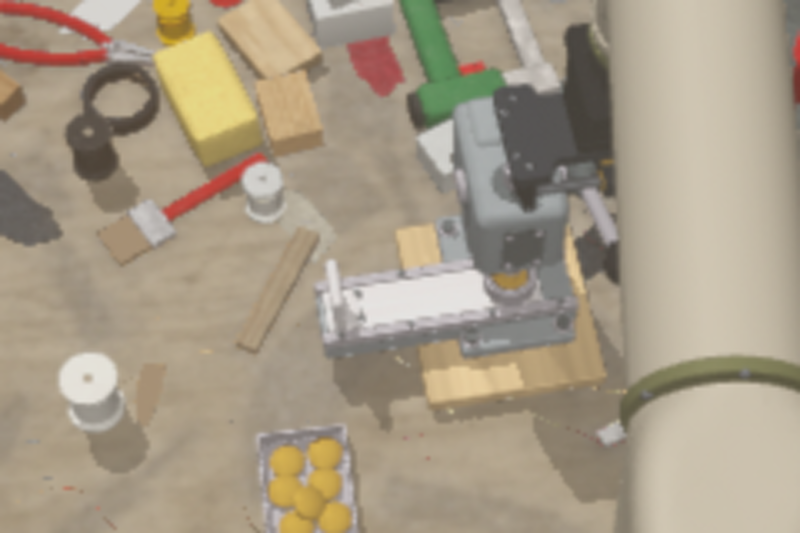

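Lever is up and the press hasn't moved. Before moving the slide, I'll compare the brass before and after pressing.

```bash
python3 - <<'E'
from h import *
ims=[]
for n,b in (("top",(330,232,360,258)),("side",(290,236,320,262))):
    for t in "24":
        d=pickle.load(open(f"pics/{n}{t}.pkl","rb"));f=d["frame"][b[1]:b[3],b[0]:b[2]]
        hsv=cv2.cvtColor(f,cv2.COLOR_RGB2HSV);m=(hsv[...,0]>10)&(hsv[...,0]<28)&(hsv[...,1]>110)
        v,u=np.nonzero(m);P,_,_=cloud(d,b)
        print(n,t,m.sum(),u.mean()+b[0],v.mean()+b[1],v.min()+b[1],v.max()+b[1],"z",np.median(P[...,2][m]))
        ims.append(cv2.resize(f[:,:,::-1],(390,290),interpolation=cv2.INTER_NEAREST))
cv2.imwrite("pics/cmp4.png",np.vstack([np.hstack(ims[:2]),np.hstack(ims[2:])]))
E
```

```text
top 2 27 342.6666666666667 243.51851851851853 242 245 z 0.07339337996036788
top 4 28 342.57142857142856 243.57142857142858 242 245 z 0.06548530655036755
side 2 38 304.10526315789474 246.78947368421052 245 249 z 0.07086092088763585
side 4 36 304.0833333333333 246.88888888888889 245 249 z 0.06385288798751648
```

View pics/cmp4.png

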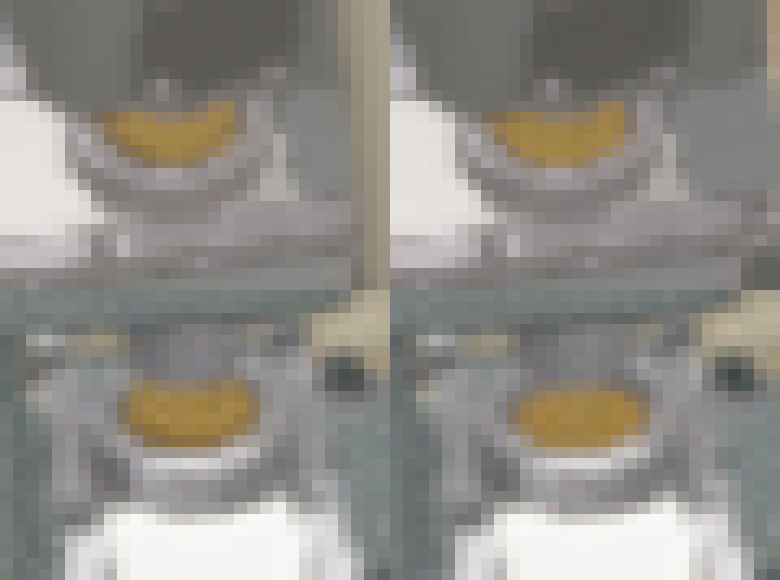

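Depth shows the back 7–8 mm lower in both views, at about z 0.065 against the 0.066 expected, so it's fully in. Next I'll go to the plate's inner face.

apply_moves:
  offset:
    - [1, 1, 0]
    - [1, 2, 0]
    - [1, 2, 0]
    - [1, 2, 0]
    - [1, 2, 0]
    - [1, 2, 0]
    - [1, 2, 0]
    - [1, 1, 0]
  dr:
    - [0, 0, 0.12]
    - [0, 0, 0.12]
    - [0, 0, 0.12]
    - [0, 0, 0.12]
    - [0, 0, 0.12]
    - [0, 0, 0.12]
    - [0, 0, 0.12]
    - [0, 0, 0.12]
  hand: [-1, -1, -1, -1, -1, -1, -1, -1]

```text
t: 11.55
position: [0.5498, 0.0281, 0.35]
orientation: [0.965, -0.262, -0.001, 0.0]
force: [0.4, -0.2, -1.0]
finger_gap: 0.0003
```

apply_moves:
  offset:
    - [1, 1, 0]
    - [1, 1, 0]
    - [0.4, 1, 0]
    - [0, 0, 0]
    - [0, 0, 0]
    - [0, 0, 0]
  dr:
    - [0, 0, 0.12]
    - [0, 0, 0.12]
    - [0, 0, 0.12]
    - [0, 0, 0.12]
    - [0, 0, 0.12]
    - [0, 0, 0]
  hand: [-1, -1, -1, -1, -1, -1]

```text
t: 12.05
position: [0.5736, 0.0551, 0.3502]
orientation: [0.999, 0.034, -0.001, 0.0]
force: [0.4, -0.1, -0.6]
finger_gap: 0.0002
```

```bash
python3 look.py 5 side wrist
```

```text
{'t': 12.05, 'position': [0.5736, 0.0551, 0.3502], 'orientation': [0.9994, 0.0339, -0.001, 0.0004], 'force': [0.4322, -0.1499, -0.6337], 'qpos': [-0.6364, 0.1985, 0.5556, 1.3981, -0.1036, 1.5762, -0.0222]}
```

View pics/side5.png

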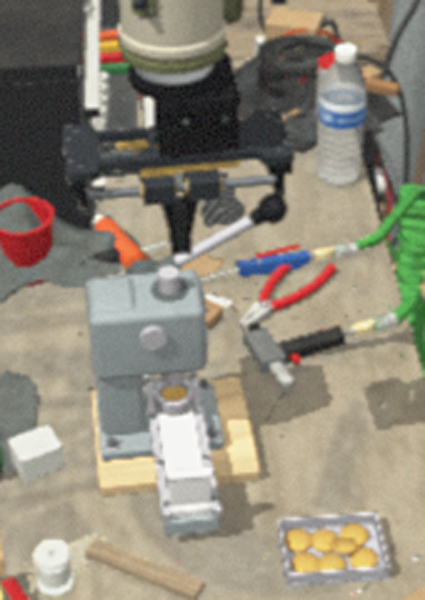

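View pics/wrist5.png

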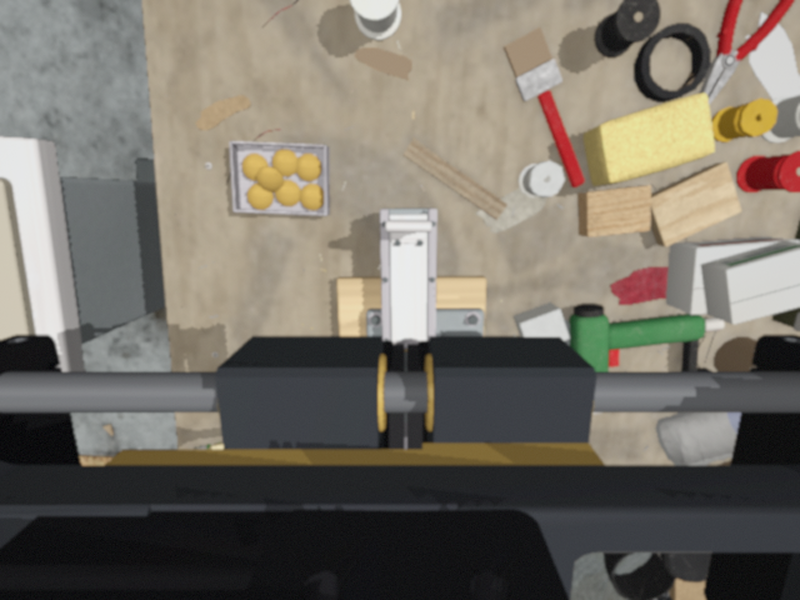

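apply_moves:
  offset:
    - [0, 0, -3.5]
    - [0, 0, -4]
    - [0, 0, -4]
    - [0, 0, -4]
    - [0, 0, -4]
    - [0, 0, -3]
    - [0, 0, -2]
    - [0, 0, -1]
  dr:
    - [0, 0, 0]
    - [0, 0, 0]
    - [0, 0, 0]
    - [0, 0, 0]
    - [0, 0, 0]
    - [0, 0, 0]
    - [0, 0, 0]
    - [0, 0, 0]
  hand: [-1, -1, -1, -1, -1, -1, -1, -1]

```text
t: 12.82
position: [0.5719, 0.0548, 0.0933]
orientation: [1.0, 0.029, -0.002, 0.001]
force: [-0.4, -0.2, 0.4]
finger_gap: 0.0002
```

apply_moves:
  offset:
    - [0, 0, -0.8]
    - [0, 0.5, 0]
    - [0, 0.6, 0]
    - [0, 0.6, 0]
    - [0, 0.5, 0]
  dr:
    - [0, 0, 0]
    - [0, 0, 0]
    - [0, 0, 0]
    - [0, 0, 0]
    - [0, 0, 0]
  hand: [-1, -1, -1, -1, -1]

```text
t: 13.23
position: [0.5748, 0.0785, 0.0899]
orientation: [1.0, 0.031, 0.001, -0.0]
force: [-0.9, -1.7, -0.2]
finger_gap: 0.0005
```

apply_moves:
  offset:
    - [0, 0.1, -0.5]
    - [0, 0.5, 0]
    - [0, 0.6, 0]
    - [-0.1, 0.7, 0]
    - [0, 0.7, 0]
    - [-0.1, 0.7, 0]
    - [0, 0.7, 0]
    - [-0.1, 0.7, 0]
  dr:
    - [0, 0, 0]
    - [0, 0, 0]
    - [0, 0, 0]
    - [0, 0, 0]
    - [0, 0, 0]
    - [0, 0, 0]
    - [0, 0, 0]
    - [0, 0, 0]
  hand: [-1, -1, -1, -1, -1, -1, -1, -1]

```text
t: 13.9
position: [0.5712, 0.1251, 0.0837]
orientation: [1.0, 0.031, 0.0, -0.0]
force: [2.7, -3.7, 0.5]
finger_gap: 0.0
```

apply_moves:
  offset:
    - [0, 0.7, 0]
    - [-0.1, 0.7, 0]
    - [0, 0.6, 0]
    - [0, 0.5, 0]
    - [-0.1, 0.4, 0]
  dr:
    - [0, 0, 0]
    - [0, 0, 0]
    - [0, 0, 0]
    - [0, 0, 0]
    - [0, 0, 0]
  hand: [-1, -1, -1, -1, -1]

```text
t: 14.32
position: [0.569, 0.154, 0.0836]
orientation: [1.0, 0.031, 0.0, -0.0]
force: [3.1, -2.7, 0.1]
finger_gap: 0.0003
```

apply_moves:
  offset:
    - [0, 0.3, 0]
    - [0, 0.3, 0]
    - [0, 0.2, 0]
  dr:
    - [0, 0, 0]
    - [0, 0, 0]
    - [0, 0, 0]
  hand: [-1, -1, -1]

```text
t: 14.57
position: [0.5687, 0.1615, 0.0835]
orientation: [1.0, 0.031, -0.0, -0.0]
force: [-1.3, -3.0, 2.1]
finger_gap: 0.0007
```

apply_moves:
  offset:
    - [0, 0.2, 0]
    - [0, 0.1, 0]
    - [0, 0.1, 0]
  dr:
    - [0, 0, 0]
    - [0, 0, 0]
    - [0, 0, 0]
  hand: [-1, -1, -1]

```text
t: 14.82
position: [0.5686, 0.1652, 0.0834]
orientation: [1.0, 0.031, -0.0, 0.0]
force: [-1.8, -3.3, 1.4]
finger_gap: 0.0003
```

apply_moves:
  offset:
    - [0, 0.1, 0]
    - [0, 0.1, 0]
    - [0, 0.1, 0]
  dr:
    - [0, 0, 0]
    - [0, 0, 0]
    - [0, 0, 0]
  hand: [-1, -1, -1]

```text
t: 15.07
position: [0.5687, 0.1675, 0.0833]
orientation: [1.0, 0.031, -0.0, 0.001]
force: [-1.9, -6.9, 1.3]
finger_gap: 0.0003
```

apply_moves:
  offset:
    - [0, 0.1, 0]
    - [0, 0.1, 0]
  dr:
    - [0, 0, 0]
    - [0, 0, 0]
  hand: [-1, -1]

```text
t: 15.23
position: [0.5687, 0.1677, 0.0833]
orientation: [1.0, 0.03, -0.001, 0.001]
force: [-3.4, -12.2, 2.3]
finger_gap: 0.0009
```

apply_moves:
  offset:
    - [0, 0.1, 0]
    - [0, 0, 0]
  dr:
    - [0, 0, 0]
    - [0, 0, 0]
  hand: [-1, -1]

```text
t: 15.4
position: [0.5687, 0.1677, 0.0833]
orientation: [1.0, 0.03, -0.001, 0.002]
force: [-4.2, -11.8, 3.8]
finger_gap: 0.0002
```

At the outer stop (12 N, no further motion). I'll back off, lift and check.

apply_moves:
  offset:
    - [0, -0.6, 0]
    - [0, -1.2, 0]
    - [0, 0, 1]
    - [0, 0, 3]
    - [0, 0, 4]
    - [0, 0, 4]
    - [0, 0, 4]
    - [0, 0, 4]
  dr:
    - [0, 0, 0]
    - [0, 0, 0]
    - [0, 0, 0]
    - [0, 0, 0]
    - [0, 0, 0]
    - [0, 0, 0]
    - [0, 0, 0]
    - [0, 0, 0]
  hand: [-1, -1, -1, -1, -1, -1, -1, -1]

```text
t: 16.07
position: [0.5687, 0.1533, 0.2868]
orientation: [1.0, 0.031, 0.001, -0.001]
force: [0.7, 1.0, -0.3]
finger_gap: 0.0005
```

apply_moves:
  offset:
    - [0, 1, 3]
    - [-1, 3, 1]
    - [-2, 3, 0]
    - [-2, 3, 0]
    - [-2, 3, 0]
    - [-2, 3, 0]
    - [-2, 3, 0]
    - [-2, 3, 0]
  dr:
    - [0, 0, 0]
    - [0, 0, 0]
    - [0, 0, 0]
    - [0, 0, 0]
    - [0, 0, 0]
    - [0, 0, 0]
    - [0, 0, 0]
    - [0, 0, 0]
  hand: [-1, -1, -1, -1, -1, -1, -1, -1]

```text
t: 16.73
position: [0.4377, 0.3747, 0.3249]
orientation: [1.0, 0.031, 0.0, -0.001]
force: [1.2, -0.1, -0.3]
finger_gap: 0.0003
```

apply_moves:
  offset:
    - [-2, 3, 0]
    - [-2, 3, 0]
    - [-1, 2, 0]
    - [0, 0, 0]
  dr:
    - [0, 0, 0]
    - [0, 0, 0]
    - [0, 0, 0]
    - [0, 0, 0]
  hand: [-1, -1, -1, -1]

```text
t: 17.07
position: [0.3843, 0.4585, 0.3237]
orientation: [0.999, 0.035, -0.001, -0.001]
force: [-0.1, 0.9, -0.2]
finger_gap: 0.0005
```

```bash
sed -i 's/(235,90,405,330)/(235,150,405,390)/' look.py; python3 look.py 6 side top; python3 - <<'E'
from h import *
th=.063;R=np.array([[np.cos(th),-np.sin(th)],[np.sin(th),np.cos(th)]])
for n,c in (("top",(slice(180,225),slice(325,362))),("side",(slice(180,220),slice(268,320)))):
    D=[pickle.load(open(f"pics/{n}{t}.pkl","rb")) for t in "06"]
    f0,f2=[d["frame"].astype(np.float32).mean(-1) for d in D]
    print(n,"press shift",cv2.phaseCorrelate(f0[c].copy(),f2[c].copy()))
    P,u,v=cloud(D[1],(235,150,405,390) if n=="side" else (190,160,430,320));X,Y,Z=np.moveaxis(P,-1,0)
    m=(abs(Z-.096)<.006)&(X>.5)&(X<.62)&(Y>.06)&(Y<.25); print("plate",m.sum(),(P[m][:,:2].mean(0)-[.5835,-.0515])@R)
    f=D[1]["frame"][150:390,235:405] if n=="side" else D[1]["frame"][160:320,190:430]
    hsv=cv2.cvtColor(f,cv2.COLOR_RGB2HSV); m=(hsv[...,0]>10)&(hsv[...,0]<28)&(hsv[...,1]>110)&(abs(X-.577)<.025)&(abs(Y-.038)<.025)&(Z>.05)
    q=ray_plane(D[1],u[m].mean(),v[m].mean(),.066); print("brass",m.sum(),np.median(Z[m]),(q[:2]-[.5835,-.0515])@R)
E
```

```text
{'t': 17.0667, 'position': [0.3843, 0.4585, 0.3237], 'orientation': [0.9994, 0.0352, -0.0008, -0.0011], 'force': [-0.1301, 0.8754, -0.2452], 'qpos': [-1.1824, 0.2394, 0.2913, 1.382, -0.0708, 1.5295, -0.8258]}
top press shift ((-0.02956875441573459, 0.5141416613112497), 0.9953583159711625)
plate 54 [-0.00341398  0.23554527]
brass 59 0.06623746173986977 [0.00063101 0.08579909]
side press shift ((0.05686846040196514, -0.002438972176861398), 0.9633642611680208)
plate 79 [0.00172912 0.23812814]
brass 48 0.06472194125037084 [0.00154267 0.08685812]
```

View pics/side6.png

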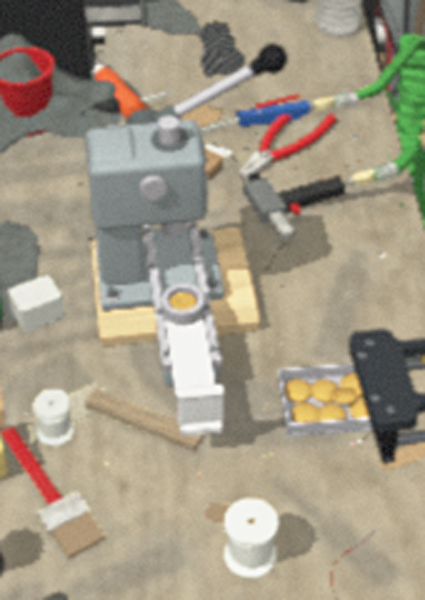

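View pics/top6.png

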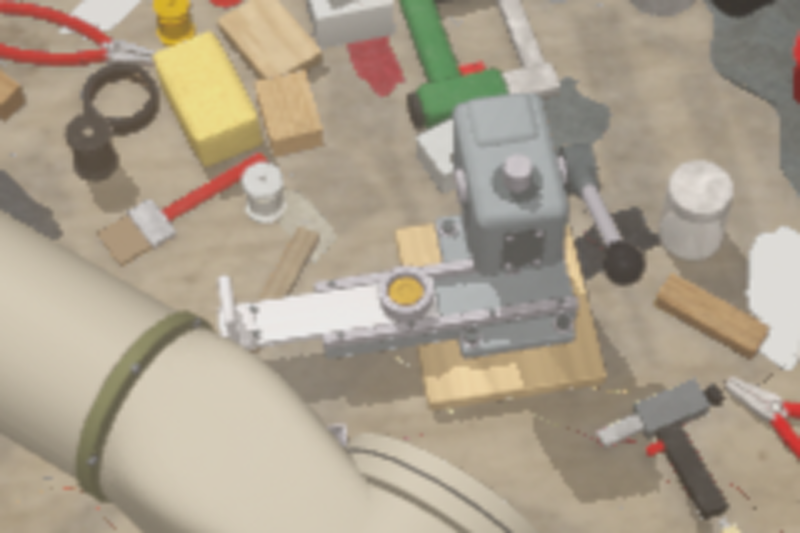

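Slide travel from home measures 89–90 mm, the brass sits at z≈0.065, the lever is up and the arm is clear. Handing in.

```bash
python3 -c "
from rig import *
print(finish_job())"
```

```text
the job is handed in; nothing more can be done
None
```

The button back is pressed in, the slide is back out at its stop, and the job is handed in at about 17 s of the 72 s allowed. I used only the closed fingertips:

- **Slide home:** I pushed the plate's outer face until the slide hit its stop, at about 15 N.
- **Press:** I pushed the lever knob down along its arc past about 1.05 rad. The resistance rose steeply there, and I stopped at 23 N up and 12 N sideways. I then let the lever back up under control.
- **Slide out:** I pushed the plate's inner face until the slide hit its outer stop, at about 12 N.

My last checks:

- **Slide:** it travelled 89–92 mm between the home and out pictures, against 90 mm expected.
- **Button back:** it measured z 0.065–0.066 m, against 0.066 m for fully in. Before pressing it was 0.071–0.073 m.
- **Lever and arm:** the lever is up at rest and the arm is clear of everything.
- **Press:** the side view shows no shift. The top view shows about 0.5 px (roughly 1 mm) over the head, which I took as noise and did not follow up.
- **Bystanders:** the spool and jar look the same as before. The gripper hid part of the tray in the last picture, and I did not measure any of them.

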